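Check an adapter sleeve on the plug gauge under the swing-arm magnifier

TASK

The magnifier's lens hangs over the plug gauge and blocks it: swing the magnifier arm well clear to the side that is not blocked by the tall bottle (lens centre at least 15 cm from the pin), then slide the one of the two aluminium adapter sleeves that fits down onto the gauge pin until it sits fully on the gauge's foot. Then swing the arm back so that the lens is centred over the sleeve, and let go. The other sleeve ends upright on the bench away from the gauge; do not shift or tip the bottle, the tip box or the beaker.

Things in the scene. Friction and masses are not known exactly. Their poses are not given: they have to be found in the camera images.
- bar_mid (a point): middle of the magnifier's level bar, 130 mm from the lens centre and 130 mm from the vertical hinge axis, which lies on the same line beyond it, on a 22 mm post with a fixed round foot (130 mm diameter, 22 mm high). The bar points roughly at the robot, swings level at least 1 rad either way, stays where it is left and needs about 2 N of push at the lens.
- lens (a point): centre of the magnifier's round lens head: a white disc with a glass middle, 100 mm diameter, 25 mm thick (165 to 190 mm above the bench), 260 mm from the hinge axis. The bar that carries it is 18 mm wide, 14 mm thick, at the same mid-height.
- gauge: fixed plug gauge: dark steel foot 90 mm diameter and 14 mm high, with an upright steel pin of 30 mm diameter, straight to 70 mm above the bench, then coned to 18 mm diameter at 82 mm. Origin at the underside centre, on the pin's axis; z up.
- pin_tip (a point): tip of the gauge pin, on its axis, 82 mm above the bench.
- sleeve_wide: plain aluminium adapter sleeve standing on end: tube 50 mm outside diameter, 80 mm tall, bore 33 mm through: it fits over the gauge pin. Origin at the centre of its underside, z along the tube.
- sleeve_narrow: plain aluminium adapter sleeve of the same outside size (50 mm diameter, 80 mm tall) but with a thick wall, bore 21 mm: it does not go over the pin. Origin at the centre of its underside, z along the tube.
- bottle: tall round glass reagent bottle with blue cap, 70 mm diameter, 215 mm high, standing beside the lens's path, so the lens head cannot pass it. Origin at its underside centre.
- tip_box: low grey box with clear lid, 87 x 117 mm (x, y) and 57 mm high; the lens passes above it. Origin at its underside centre.
- beaker: open glass cup, 66 mm diameter, 85 mm high, beside the magnifier's foot; the arm passes above it. Origin at its underside centre.

How it is judged:
By the outcome, as a careful person would: the job done as asked, in the order asked, and still so for the second after the job is handed in, with the robot touching nothing.
It also fails if it takes over 64 s, if anything falls off the work surface, if the arm or the gripper's body presses on something with over 40 N, if the wrist force passes 120 N, or if a joint passes its speed limit or range.

ROBOT

A 7-joint arm with a two-finger parallel gripper is mounted at the origin on the work surface. World frame = base frame: x ahead of the robot, y to its left, z up, the work surface at z = 0. Lengths are in m, angles in rad, forces in N, time in s.
With the tool pointing down it reaches from about 0.425 to 0.875 m from the base axis. Payload 9.9 kg.
Tool frame: the origin (TCP) lies at the centre of the arm's flange, where the gripper is bolted on; the fingertips stand 173 mm ahead of it and the grasp point (between the pads) lies 155 mm ahead of it; z points along the fingers, y is the direction in which the jaws open and shut (so a half turn about z gives the same grasp; the last joint's range is limited). The gripper opens to 85 mm and grips with 20 to 120 N. Pads are 22 mm wide; open, the fingers measure 114 mm over their backs; the gripper's body (76 mm by 85 mm) begins 54 mm behind the grasp point. The pads swing forward as they close: fully open they stand 13 mm farther back than shut.
Start: joints at [-1.303, 0.576, 0.025, 1.437, -0.015, 1.129, -0.057], TCP at [0.233, 0.634, 0.405] pointing down, gripper open.
Joint ranges: [-2.76, 2.76], [-0.34, 2.15], [-1.52, 1.57], [0.19, 2.46], [-1.09, 4.23], [0.17, 1.99], [-2.82, 2.82]. Speed limits (rad/s): [2.22, 2.22, 3.01, 3.01, 3.14, 3.14, 3.14].

INTERFACE

Orientations are given as a rotation vector (axis times angle).
In Python, from rig import arm, viewer gives the robot as it stands.
- The arm moves only by the shell command python3 -m creep 'ROWS' [FORCE]. ROWS is JSON, a list that holds one entry, the list of rows, each a list of 5 numbers: the shift along the tool's x, y, z in mm, then the turn about the tool's z in degrees, then the finger opening in mm, from 0 to 85.4. A call has 1 to 8 rows; each row shifts and turns the commanded pose from where the row before left it, along the tool's axes as they then stand; what a row does not reach is not made up. A row lasts 1/8 s, in which the tool goes at most 62.5 mm and 10.7 degrees, less where a joint would pass 70% of its speed; a pose out of reach is approached as far as the arm can. A call with a gripper value outside its range is refused whole. The fingers move at their own pace and stop on an object; FORCE is the grip in N (left out, the last holds). Time passes only in rows, so rows that do not move let the fingers close. It gives the time, the measured TCP pose, the force and the opening at its end, in the units of the state.
- arm.observe(): the state, without advancing time (a new reading comes with each control period).
- viewer.get_image(name): name is "scene" or "top"; returns a dict with "image" (400x640x3 uint8, red, green, blue), "range_z" (400x640 float32, m along the optical axis (not along the pixel's ray), 0 where there is no reading), "fx", "fy", "cx", "cy" (pixels), "k1" (the pictures are not rectified: a ray, as slopes to the right and down, at radius r is drawn at 1 + k1 r^2 times it, then the intrinsics apply), "extrinsics" (4x4, takes a point from world to camera coordinates). Camera axes: x right, y down, z forward; pixel columns grow to the right and rows downward; lengths in m; the calibration is good to about 2 mm. A picture is of the moment at which its call begins.
- arm.job_done(): hands the job in, once; it reports no verdict.
The state is a dict: "t": time; "qpos": joint angles; "joint_vel": joint speeds; "joint_torque": joint torques, N m; "tcp_pos": TCP position; "eef_rot": TCP orientation; "contact_force": force on the tool from outside, world axes, zero at the start; "torque": the same for the moment, N m; "finger_gap": opening from 0.0 (shut) to 1.0 (fully open).
Only numpy, scipy, OpenCV 4.12 (cv2) and the standard library are available. Lean on these libraries where they do the work, as an engineer would, in place of code of your own. Each camera call takes 0.05 s, during which the arm holds its last target. There are 200 camera calls.

## Working session

There is one attempt and no reset: what is moved stays moved. The work goes in short steps, Python scripts to look and compute and a shell command to move; the robot and the scene stay as the last step left them, time stands still between calls to the robot, and variables do not carry over. Pictures are saved under pics/ and viewed, about 8 in all and at most 12, crops included, and the job is handed in when it is done.

```bash
ls; mkdir -p pics; cat > h.py <<'E'
import numpy as np, cv2
from rig import arm, viewer
def shot(name):
    d=viewer.get_image(name); np.savez('pics/'+name+'.npz',**d); return d
def load(name): return np.load('pics/'+name+'.npz')
def ray(d,u,v):
    x=(np.asarray(u,float)-d['cx'])/d['fx']; y=(np.asarray(v,float)-d['cy'])/d['fy']
    X,Y=x,y
    for _ in range(20):
        s=1+d['k1']*(X*X+Y*Y); X,Y=x/s,y/s
    return X,Y
def cloud(d):
    v,u=np.mgrid[:400,:640]; X,Y=ray(d,u,v); z=d['range_z']
    P=np.stack([X*z,Y*z,z],-1); E=d['extrinsics']
    W=(P-E[:3,3])@E[:3,:3]; W[z==0]=np.nan; return W
def onplane(d,u,v,h):
    X,Y=ray(d,u,v); E=d['extrinsics']; r=E[:3,:3].T@np.array([X,Y,1.]); c=-E[:3,:3].T@E[:3,3]
    return c+r*(h-c[2])/r[2]
E
python3 - <<'E'
from h import *
for n in('scene','top'):
    d=shot(n); cv2.imwrite(f'pics/{n}0.png',d['image'][...,::-1]); print(n,d['extrinsics'].round(3).tolist(),d['fx'],d['k1'])
s=arm.observe(); print(s)
E
```

```text
pics
scene [[-0.831, 0.556, 0.016, 0.474], [0.388, 0.601, -0.699, -0.159], [-0.398, -0.575, -0.715, 1.286], [0.0, 0.0, 0.0, 1.0]] 480.84543513853134 0.026164480811392565
top [[0.021, -0.999, 0.03, -0.02], [-0.996, -0.023, -0.086, 0.624], [0.086, -0.028, -0.996, 1.08], [0.0, 0.0, 0.0, 1.0]] 481.1522424140851 -0.05661949722062644
{'t': 0.1, 'qpos': array([-1.30279575,  0.5764349 ,  0.02486834,  1.43781943, -0.01498258,
        1.12898716, -0.05648959]), 'joint_vel': array([-0.00021541, -0.00212778,  0.0005976 , -0.00129745, -0.00020242,
       -0.00057548,  0.00051899]), 'joint_torque': array([ 6.12240008e-03, -7.67301822e+01,  2.25760683e+00, -2.86605585e+01,
        1.57960004e-02,  8.57242121e-03,  6.39293077e-06]), 'tcp_pos': array([0.23254057, 0.63352529, 0.40393962]), 'eef_rot': array([-5.49683594e-01, -3.09297084e+00,  2.28654186e-03]), 'contact_force': array([-0.06828616, -0.32358646,  0.634902  ]), 'torque': array([ 0.0554198 , -0.00454107, -0.0144534 ]), 'finger_gap': 0.99921988090171}
```

View pics/scene0.png

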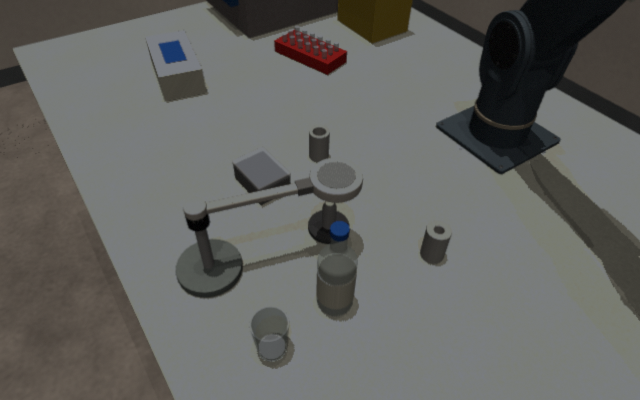

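View pics/top0.png

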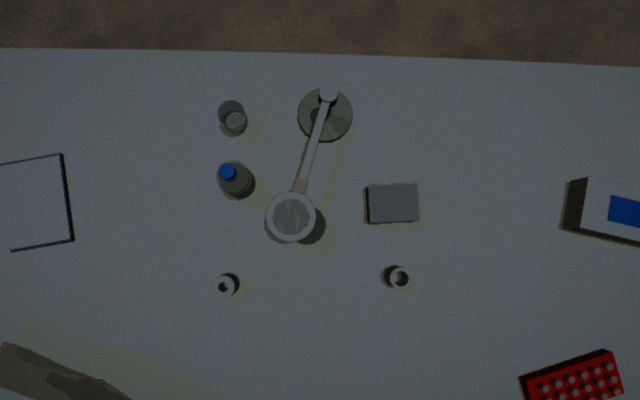

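The scene view shows the lens head at (336,180) over the gauge (328,225) and the bottle at (338,280). The top view shows the lens at (291,216), bottle at (235,180) on the +y side, tip box at (392,203), and sleeves at (225,287) and (399,278). The right-hand sleeve's bore looks larger. Next I'll measure positions.

```bash
python3 - <<'E'
from h import *
d=load('top'); e=load('scene'); W=cloud(d); S=cloud(e)
for nm,u,v,h in [('lens',291,216,.19),('hinge',329,95,.19),('sleeveL',225,287,.08),('sleeveR',399,278,.08),('bottlecap',228,171,.215),('box',392,203,.057),('beaker',233,120,.085),('foot',325,115,.022)]:
    print(nm,onplane(d,u,v,h).round(4))
print('scene: pin foot',onplane(e,328,226,.014),'lens',onplane(e,336,178,.19),'sl',onplane(e,437,231,.08),onplane(e,319,132,.08))
A=np.concatenate([W.reshape(-1,3),S.reshape(-1,3)])
def fit(P,R=None):
    from scipy.optimize import least_squares
    r=least_squares(lambda p:np.hypot(P[:,0]-p[0],P[:,1]-p[1])-(R or p[2]),[*P[:,:2].mean(0),.03],loss='soft_l1',f_scale=.001); return r.x.round(4),len(P)
def sel(X,c,r,z0,z1):
    X=X.reshape(-1,3); return X[(np.hypot(X[:,0]-c[0],X[:,1]-c[1])<r)&(X[:,2]>z0)&(X[:,2]<z1)]
for nm,u,v in(('L',225,287),('R',399,278)):
    c=onplane(d,u,v,.08)
    for n,X in(('top',W),('scene',S)):
        P=sel(X,c,.045,.074,.09); print(nm,n,P.mean(0).round(4) if len(P) else 0,len(P), 'sides',fit(sel(X,c,.05,.015,.07),.025))
c=onplane(e,328,226,.014)
for n,X in(('top',W),('scene',S)):
    P=sel(X,c,.06,.02,.07); print('pin',n,fit(P,.015) if len(P)>5 else 0, [np.nanmean(P,0)] )
    c2=onplane(d,291,216,.19);P=sel(X,c2,.07,.175,.2);print('lens',n,P[:,:2].min(0),P[:,:2].max(0),(P.min(0)+P.max(0))/2)
def crop(d,u,v,w,h,k=4): return cv2.resize(d['image'][v-h:v+h,u-w:u+w,::-1],None,fx=k,fy=k,interpolation=cv2.INTER_CUBIC)
a=[crop(d,225,287,35,35),crop(d,399,278,35,35),crop(e,437,240,35,35),crop(e,319,140,35,35),crop(e,328,215,35,35),crop(d,295,216,35,35)]
cv2.imwrite('pics/crop1.png',np.clip(np.vstack([np.hstack(a[:3]),np.hstack(a[3:])])[:600,:800]*1.0*1.5,0,255))
E
```

```text
lens [0.5717 0.0529 0.19  ]
hinge [ 0.8158 -0.0168  0.19  ]
sleeveL [0.4207 0.1943 0.08  ]
sleeveR [ 0.4469 -0.1819  0.08  ]
bottlecap [0.6539 0.1747 0.215 ]
box [ 0.6121 -0.1692  0.057 ]
beaker [0.7855 0.1894 0.085 ]
foot [ 0.8187 -0.0157  0.022 ]
scene: pin foot [0.56389485 0.03120748 0.014     ] lens [0.57584728 0.06469679 0.19      ] sl [0.4259759  0.20319609 0.08      ] [ 0.44753778 -0.17876761  0.08      ]
L top [0.4221 0.1995 0.0795] 348 sides (array([0.4202, 0.1986, 0.03  ]), 127)
L scene [0.4229 0.2036 0.0801] 389 sides (array([0.42  , 0.2015, 0.03  ]), 479)
R top [ 0.4466 -0.1858  0.0797] 226 sides (array([ 0.4455, -0.185 ,  0.03  ]), 161)
R scene [ 0.4468 -0.1803  0.0793] 187 sides (array([ 0.4449, -0.1825,  0.03  ]), 399)
pin top 0 [array([nan, nan, nan])]
lens top [0.52285572 0.00568047] [0.64109702 0.10205072] [0.58197637 0.05386559 0.18616653]
pin scene (array([0.5594, 0.0258, 0.03  ]), 209) [array([0.56708777, 0.03450005, 0.04783649])]
lens scene [0.52154783 0.00945574] [0.64133292 0.10773816] [0.58144038 0.05859695 0.18533056]<stdin>:18: RuntimeWarning: Mean of empty slice
[ WARN:0@1.613] global loadsave.cpp:1063 imwrite_ Unsupported depth image for selected encoder is fallbacked to CV_8U.
```

View pics/crop1.png

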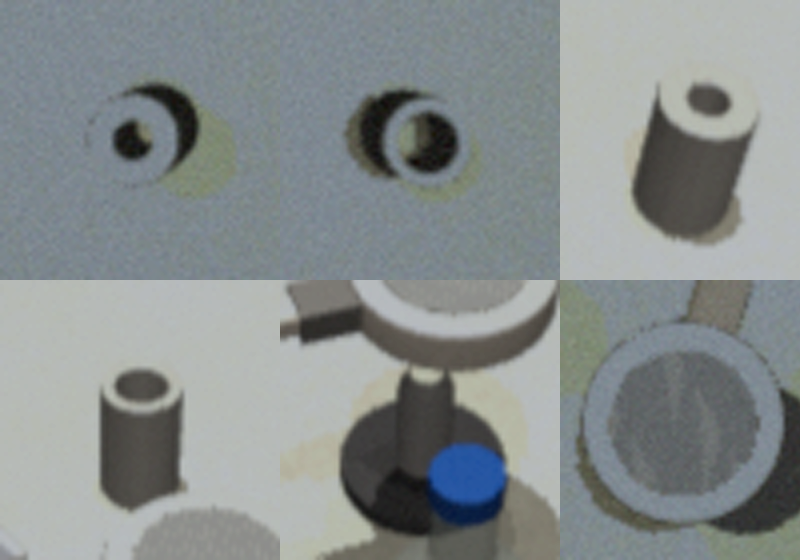

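Crops: the right/top-view sleeve at (399,278) has the wide bore (thin wall), so it is the one that fits; the other has a thick wall. The pin stands at about (0.56,0.03) under the lens. The bottle is on the +y side, so I'll swing toward -y. The plan is to straddle the bar near the lens and drag it.

```bash
cat >> h.py <<'E'
from scipy.spatial.transform import Rotation as Ro
def plan(x,y,z,bar=None,cur=None):
    """shift in tool mm to reach TCP x,y,z ; turn (deg about tool z) so the tool x-axis lies along world heading bar (mod 180)"""
    s=arm.observe(); R=Ro.from_rotvec(s['eef_rot']).as_matrix(); p=s['tcp_pos']
    sh=R.T@(np.array([x,y,z])-p)*1000; hx=np.arctan2(R[1,0],R[0,0])
    t=None if bar is None else ((np.degrees(hx-bar)+90)%180)-90   # tool z down: + turn lowers heading
    print('t %.2f'%s['t'],'tcp',p.round(4),'x-axis heading %.1f'%np.degrees(hx),'tilt',R[:,2].round(3),'shift',sh.round(1),'turn',t,'F',s['contact_force'].round(1),'gap',round(s['finger_gap'],3),'q7 %.2f'%s['qpos'][6])
E
python3 - <<'E'
from h import *
W=cloud(load('top')).reshape(-1,3); P=W[(W[:,2]>.17)&(W[:,2]<.2)&(W[:,0]>.62)&(W[:,0]<.77)&(abs(W[:,1])<.1)]
b=np.polyfit(P[:,0],P[:,1],1); print('bar y=',b,len(P),'heading',np.degrees(np.arctan(b[0])))
# mid y at x=.645
y=np.polyval(b,.645);print(y)
plan(.645,y,.45,np.arctan(b[0]))
E
```

```text
bar y= [-0.27803642  0.21278978] 748 heading -15.537867798082637
0.03345629025311406
t 0.10 tcp [0.2325 0.6335 0.4039] x-axis heading 159.8 tilt [-0.    -0.001 -1.   ] shift [-594.  -421.3  -45.4] turn -4.616935197667885 F [-0.1 -0.3  0.6] gap 0.999 q7 -0.06
```

```bash
python3 -m creep '[[[-20,-14,-20,0,85],[-37,-26,-20,0,85],[-41,-29,-5,0,85],[-41,-29,0,0,85],[-41,-29,0,0,85],[-41,-29,0,0,85],[-41,-29,0,0,85],[-41,-29,0,0,85]]]' 20
python3 -m creep '[[[-41,-29,0,0,85],[-41,-29,0,0,85],[-41,-29,0,0,85],[-41,-29,0,0,85],[-41,-29,0,0,85],[-41,-29,0,0,85],[-30,-22,0,0,85],[0,0,0,-4.6,85]]]'
python3 - <<'E'
from h import *
plan(.645,.0335,.3325,np.radians(-15.54))
E
```

```text
t: 1.1
tcp_pos: [0.4443, 0.3256, 0.4508]
eef_rot: [0.551, 3.092, 0.001]
contact_force: [0.8, 1.4, -0.3]
finger_gap: 0.99
t: 2.1
tcp_pos: [0.6355, 0.0441, 0.4503]
eef_rot: [0.433, 3.11, -0.004]
contact_force: [-0.4, 0.6, 0.9]
finger_gap: 0.995
t 2.10 tcp [0.6355 0.0441 0.4503] x-axis heading 164.2 tilt [ 0.001 -0.002 -1.   ] shift [-11.8  -7.4 117.9] turn -0.30480442517489337 F [-0.4  0.6  0.9] gap 0.995 q7 1.22
```

```bash
python3 -m creep '[[[-12,-7,20,0,85],[0,0,40,0,85],[0,0,40,0,85],[0,0,18,0,60],[0,0,0,0,35],[0,0,0,0,28],[0,0,0,0,28],[0,0,0,0,28]]]' 20
python3 - <<'E'
from h import *
plan(.645,.0335,.3325,np.radians(-15.54))
for n in('top','scene'):
    d=shot(n); cv2.imwrite(f'pics/{n}1.png',d['image'][...,::-1])
h=np.array([.816,-.014]); r=np.linalg.norm(arm.observe()['tcp_pos'][:2]-h); print(r)
# arc rows: polygon, per-row angle a: shift along tool then turn
for a in (8.,):
    c=2*r*np.sin(np.radians(a/2))*1000; print('chord',c,'x comp',c*np.sin(np.radians(a/2)))
E
```

```text
t: 3.1
tcp_pos: [0.6447, 0.0393, 0.3325]
eef_rot: [0.425, 3.111, 0.001]
contact_force: [-0.2, 0.6, 0.3]
finger_gap: 0.327
t 3.10 tcp [0.6447 0.0393 0.3325] x-axis heading 164.4 tilt [ 0.001  0.    -1.   ] shift [-1.9 -5.5  0. ] turn -0.01984431787940366 F [-0.2  0.6  0.3] gap 0.327 q7 1.25
0.17951436361379403
chord 25.04457798423797 x comp 1.7470214465901945
```

View pics/scene1.png

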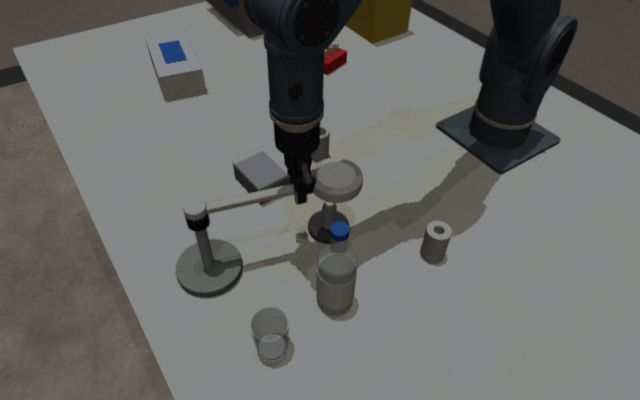

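The fingers straddle the bar at (303,190), clear of the bottle. Now I'll swing toward -y.

```bash
python3 -m creep '[[[-0.5,-10,0,-3,28],[-1,-18.8,0,-6,28],[-1,-18.8,0,-6,28],[-1,-18.8,0,-6,28],[-1,-18.8,0,-6,28],[-1,-18.8,0,-6,28],[-1,-18.8,0,-6,28],[-1,-18.8,0,-6,28]]]'
python3 -m creep '[[[-0.5,-13,0,-4,28],[-0.5,-7,0,-2,28],[0,0,0,0,28],[0,0,0,0,50],[0,0,0,0,85],[0,0,0,0,85],[0,0,-30,0,85],[0,0,-40,0,85]]]'
python3 - <<'E'
from h import *
d=shot('top'); cv2.imwrite('pics/top2.png',d['image'][...,::-1])
e=shot('scene'); cv2.imwrite('pics/scene2.png',e['image'][...,::-1])
plan(.446,-.184,.40)
E
```

```text
t: 4.2
tcp_pos: [0.6608, -0.0979, 0.3315]
eef_rot: [0.804, -3.035, -0.003]
contact_force: [-3.2, 2.2, 1.3]
finger_gap: 0.327
t: 5.2
tcp_pos: [0.6722, -0.1144, 0.4015]
eef_rot: [0.956, -2.99, -0.001]
contact_force: [0.0, 0.4, 0.2]
finger_gap: 0.996
t 5.30 tcp [ 0.6734 -0.1145  0.4066] x-axis heading -144.6 tilt [ 0.008 -0.001 -1.   ] shift [225.6  75.2   4.9] turn None F [ 1.1 -0.7  0.1] gap 0.993 q7 2.22
```

View pics/top2.png

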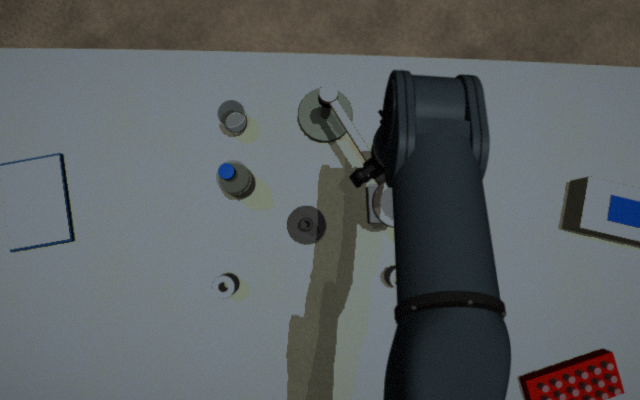

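The lens now sits around (391,205), and the gauge is uncovered at (305,224). The bottle, beaker and box are unmoved. Next is the wide sleeve.

```bash
python3 -m creep '[[[0,0,-15,8.8,85],[0,0,-5,8.8,85],[0,0,0,8.8,85],[0,0,0,8.8,85],[38,-11.5,0,0,85],[38,-11.5,0,0,85],[38,-11.5,0,0,85],[38,-11.5,0,0,85]]]'
python3 -m creep '[[[38,-11.5,0,0,85],[38,-11.5,0,0,85],[0,0,0,0,85],[0,0,0,0,85]]]'
python3 - <<'E'
from h import *
plan(.4465,-.183,.215,np.pi)
d=load('top');W=cloud(d).reshape(-1,3)
P=W[(np.hypot(W[:,0]-.563,W[:,1]-.03)<.035)&(W[:,2]>.06)&(W[:,2]<.1)];print('tip',len(P),P.mean(0),(P.min(0)+P.max(0))/2)
P=W[(np.hypot(W[:,0]-.563,W[:,1]-.03)<.07)&(W[:,2]>.008)&(W[:,2]<.02)];print('foot',len(P),P.mean(0),(P.min(0)+P.max(0))/2, P.max(0)-P.min(0))
d=shot('top');cv2.imwrite('pics/top3.png',d['image'][...,::-1])
im=d['image'][190:260,270:340,::-1]; 
cv2.imwrite('pics/pin.png',np.clip(cv2.resize(im,None,fx=8,fy=8,interpolation=cv2.INTER_CUBIC)*1.6,0,255).astype('u1'))
E
```

```text
t: 6.3
tcp_pos: [0.5193, -0.1615, 0.4215]
eef_rot: [-0.007, 3.141, -0.0]
contact_force: [0.3, -0.2, 0.5]
finger_gap: 0.993
t: 6.8
tcp_pos: [0.4452, -0.1843, 0.4219]
eef_rot: [-0.007, 3.141, -0.0]
contact_force: [-0.4, -0.2, 0.4]
finger_gap: 0.998
t 6.80 tcp [ 0.4452 -0.1843  0.4219] x-axis heading -179.7 tilt [ 0.001 -0.    -1.   ] shift [ -1.    1.3 206.9] turn 0.2539004753534755 F [-0.4 -0.2  0.4] gap 0.998 q7 1.89
tip 91 [0.56008493 0.02310729 0.07554141] [0.56043491 0.02309184 0.07512305]
foot 1068 [0.56034202 0.02293432 0.01366191] [0.55634544 0.0228678  0.01378481] [0.09575252 0.08851831 0.01146872]
```

View pics/pin.png

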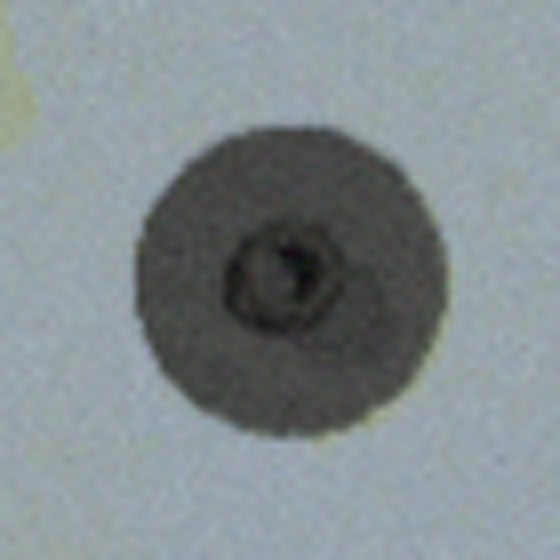

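The pin is centred at crop (282,275) within the gauge foot, whose centre is crop (291,282), i.e. full-image pixel (305.9,224.8). Now I'll descend onto the sleeve and grip it.

```bash
python3 -m creep '[[[-1,1,40,0,85],[0,0,45,0,85],[0,0,45,0,85],[0,0,40,0,85],[0,0,25,0,85],[0,0,12,0,85],[0,0,0,0,60],[0,0,0,0,45]]]' 40
python3 -m creep '[[[0,0,0,0,45],[0,0,0,0,45],[0,0,0,0,45]]]' 40
python3 - <<'E'
from h import *
plan(.4465,-.183,.215)
E
```

```text
t: 7.85
tcp_pos: [0.4463, -0.1836, 0.2154]
eef_rot: [-0.007, 3.14, -0.001]
contact_force: [0.8, 2.7, 3.0]
finger_gap: 0.599
t: 8.22
tcp_pos: [0.4462, -0.1836, 0.2157]
eef_rot: [-0.007, 3.14, -0.001]
contact_force: [-1.1, 1.6, 7.1]
finger_gap: 0.577
t 8.22 tcp [ 0.4462 -0.1836  0.2157] x-axis heading -179.8 tilt [ 0.002 -0.001 -1.   ] shift [-0.3  0.6  0.7] turn None F [-1.1  1.6  7.1] gap 0.577 q7 1.90
```

```bash
python3 -m creep '[[[0,0,-20,0,45],[0,0,-45,0,45],[0,0,-45,0,45],[0,20,-10,0,45],[0,38,0,0,45],[0,38,0,0,45],[-10,38,0,0,45],[-20,38,0,0,45]]]'
python3 -m creep '[[[-30,20,0,0,45],[-30,10,0,0,45],[-22,6,0,0,45],[0,0,0,0,45],[0,0,0,0,45]]]'
python3 - <<'E'
from h import *
plan(.560,.0245,.30)
d=shot('top');cv2.imwrite('pics/top4.png',d['image'][...,::-1])
e=shot('scene')
cv2.imwrite('pics/scene4.png',np.clip(cv2.resize(e['image'][110:270,230:430,::-1],None,fx=4,fy=4,interpolation=cv2.INTER_CUBIC)[:600]*1.5,0,255).astype('u1'))
S=cloud(e).reshape(-1,3); from scipy.optimize import least_squares
def fit(z0,z1,R,c,r):
    P=S[(np.hypot(S[:,0]-c[0],S[:,1]-c[1])<r)&(S[:,2]>z0)&(S[:,2]<z1)]
    f=least_squares(lambda p:np.hypot(P[:,0]-p[0],P[:,1]-p[1])-R,P[:,:2].mean(0)-[.01,.01],loss='soft_l1',f_scale=.001); print(len(P),f.x.round(4))
t=arm.observe()['tcp_pos']
fit(.02,.068,.015,(.561,.027),.03); fit(t[2]-.21,t[2]-.18,.025,t[:2],.04)
E
```

```text
t: 9.22
tcp_pos: [0.4746, -0.0105, 0.3352]
eef_rot: [-0.006, 3.141, -0.0]
contact_force: [1.5, -0.3, -2.2]
finger_gap: 0.572
t: 9.85
tcp_pos: [0.5562, 0.0246, 0.3346]
eef_rot: [0.006, -3.141, 0.0]
contact_force: [-0.4, -0.6, -2.4]
finger_gap: 0.574
t 9.85 tcp [0.5562 0.0246 0.3346] x-axis heading -179.8 tilt [-0.001 -0.    -1.   ] shift [-3.9 -0.1 34.6] turn None F [-0.4 -0.6 -2.4] gap 0.574 q7 1.46
195 [0.5593 0.0259]
267 [0.5542 0.0248]
```

View pics/scene4.png

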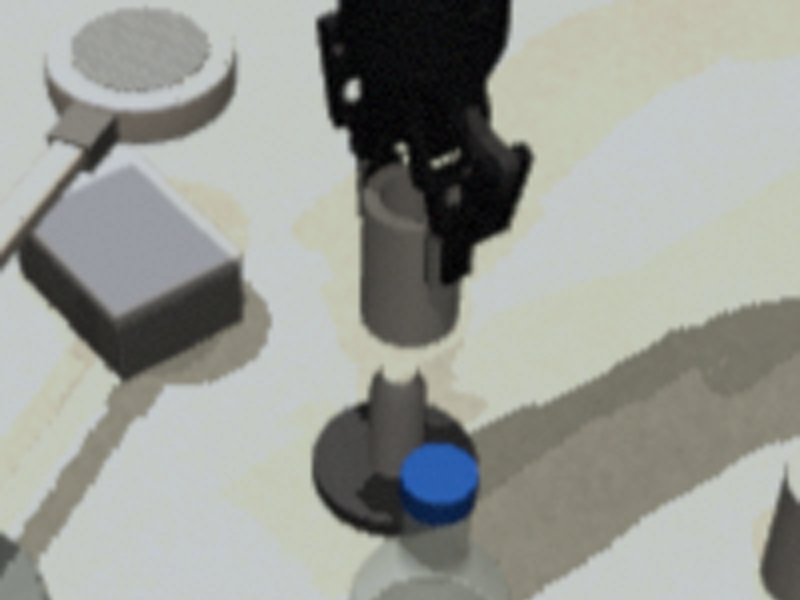

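The sleeve hangs straight, centred at crop (410,300), nearly above the pin at (397,400). The measured correction is +5 mm in x and +1 mm in y.

```bash
python3 -m creep '[[[-5,1,0,0,45],[0,0,15,0,45],[0,0,15,0,45],[0,0,8,0,45],[0,0,8,0,45],[0,0,5,0,45],[0,0,0,0,45]]]'
python3 - <<'E'
from h import *
plan(.5605,.0255,.2297)
E
```

```text
t: 10.82
tcp_pos: [0.5618, 0.0259, 0.2834]
eef_rot: [0.007, -3.141, 0.0]
contact_force: [-0.2, 0.2, -1.8]
finger_gap: 0.578
t 10.82 tcp [0.5618 0.0259 0.2834] x-axis heading -179.8 tilt [-0. -0. -1.] shift [ 1.3 -0.4 53.7] turn None F [-0.2  0.2 -1.8] gap 0.578 q7 1.45
```

```bash
python3 -m creep '[[[0,0,10,0,45],[0,0,12,0,45],[0,0,12,0,45],[0,0,10,0,45],[0,0,5,0,45],[0,0,2,0,45],[0,0,1,0,45],[0,0,0,0,45]]]'
python3 - <<'E'
from h import *
plan(.5605,.0255,.2297)
E
```

```text
t: 11.82
tcp_pos: [0.562, 0.0259, 0.2319]
eef_rot: [-0.007, 3.141, 0.0]
contact_force: [0.4, 0.7, -0.9]
finger_gap: 0.573
t 11.82 tcp [0.562  0.0259 0.2319] x-axis heading -179.8 tilt [ 0.  0. -1.] shift [ 1.5 -0.4  2.2] turn None F [ 0.4  0.7 -0.9] gap 0.573 q7 1.45
```

```bash
python3 -m creep '[[[0,0,1,0,45],[0,0,1,0,45],[0,0,1,0,45],[0,0,0.5,0,45],[0,0,0,0,45]]]'; python3 -m creep '[[[0,0,0,0,60],[0,0,0,0,80],[0,0,0,0,85],[0,0,0,0,85],[0,0,-20,0,85],[0,0,-45,0,85],[0,0,-45,0,85],[0,0,-45,0,85]]]'
python3 -m creep '[[[0,0,-45,0,85],[0,-30,0,0,85],[0,-45,0,0,85],[0,-45,0,0,85],[0,0,0,0,85]]]'
python3 - <<'E'
from h import *
from scipy.optimize import least_squares
e=shot('scene');d=shot('top');S=cloud(e).reshape(-1,3);T=cloud(d).reshape(-1,3)
for X in(S,T):
    P=X[(np.hypot(X[:,0]-.561,X[:,1]-.025)<.04)&(X[:,2]>.06)]; Q=P[P[:,2]>np.percentile(P[:,2],95)-.008]
    print('sleeve top z',np.percentile(P[:,2],[50,80,90,95]).round(4),'ctr',((Q.min(0)+Q.max(0))/2).round(4),Q.mean(0).round(4))
P=S[(np.hypot(S[:,0]-.561,S[:,1]-.025)<.04)&(S[:,2]>.03)&(S[:,2]<.085)]
print(least_squares(lambda p:np.hypot(P[:,0]-p[0],P[:,1]-p[1])-.025,[.56,.02],loss='soft_l1',f_scale=.001).x)
for X in(S,T):
    P=X[(X[:,2]>.165)&(X[:,2]<.2)&(np.hypot(X[:,0]-.816,X[:,1]+.0155)>.17)&(np.hypot(X[:,0]-.816,X[:,1]+.0155)<.33)&(X[:,1]<0)]; print('lens',len(P),((P.min(0)+P.max(0))/2).round(3),P.min(0).round(3),P.max(0).round(3))
a=cv2.resize(e['image'][130:270,230:430,::-1],None,fx=3,fy=3,interpolation=cv2.INTER_CUBIC)[:,:500]
cv2.imwrite('pics/both5.png',np.clip(np.vstack([a[:,:500],d['image'][60:240,140:,::-1][:,:500]])*1.5,0,255).astype('u1'))
plan(.65,-.1,.45)
E
```

```text
t: 12.45
tcp_pos: [0.5619, 0.026, 0.2297]
eef_rot: [-0.007, 3.14, 0.0]
contact_force: [-5.2, 1.2, 17.0]
finger_gap: 0.576
t: 13.45
tcp_pos: [0.5617, 0.0259, 0.3846]
eef_rot: [0.007, -3.141, 0.0]
contact_force: [0.3, -0.2, 0.2]
finger_gap: 0.995
t: 14.08
tcp_pos: [0.5618, -0.0983, 0.4281]
eef_rot: [-0.003, -3.141, 0.003]
contact_force: [-0.1, 0.2, 0.1]
finger_gap: 0.994
sleeve top z [0.0853 0.0943 0.0952 0.0958] ctr [0.5619 0.0277 0.0929] [0.5621 0.0293 0.0935]
sleeve top z [0.0926 0.0948 0.0956 0.0961] ctr [0.5618 0.0232 0.094 ] [0.5612 0.0237 0.0937]
[0.56053667 0.0270624 ]
lens 1595 [ 0.615 -0.152  0.181] [ 0.555 -0.203  0.166] [ 0.676 -0.101  0.195]
lens 52 [ 0.667 -0.111  0.179] [ 0.654 -0.118  0.169] [ 0.68  -0.104  0.189]
t 14.18 tcp [ 0.5623 -0.0941  0.428 ] x-axis heading -179.8 tilt [-0.  0. -1.] shift [-87.7  -6.2 -22. ] turn None F [-0.8  0.9  0.4] gap 0.995 q7 1.68
```

View pics/both5.png

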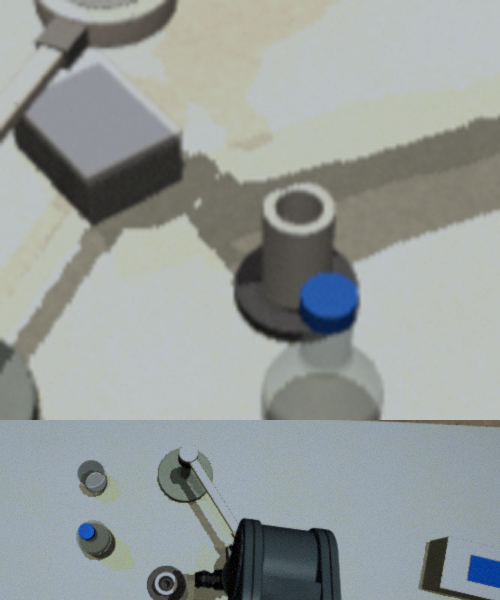

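The sleeve sits squarely on the gauge foot with its rim at about 94 mm, and the pin is visible inside the bore. The 17 N of push-down confirms it is seated. The lens is parked above the tip box side. Now I'll go back to the bar.

```bash
python3 -m creep '[[[-25,-5,0,0,85],[-38,-7,0,0,85],[-38,-6,0,0,85],[0,0,0,-8,85],[0,0,0,-8,85],[0,0,0,-8,85],[0,0,0,-8,85],[0,0,0,0,85]]]' 20
python3 - <<'E'
from h import *
plan(.664,-.112,.3325,np.radians(32.5))
d=shot('top');e=shot('scene')
for X in(cloud(e).reshape(-1,3),cloud(d).reshape(-1,3)):
    r=np.hypot(X[:,0]-.816,X[:,1]+.015)
    P=X[(X[:,2]>.172)&(X[:,2]<.195)&(r>.03)&(r<.15)&(X[:,1]<-.02)&(X[:,1]>-.13)]; b=np.polyfit(P[:,0],P[:,1],1); print(len(P),np.degrees(np.arctan(b[0])),'y at .664',np.polyval(b,.664),'at .816',np.polyval(b,.816))
E
```

```text
t: 15.18
tcp_pos: [0.6636, -0.1101, 0.428]
eef_rot: [-0.874, 3.017, 0.002]
contact_force: [0.3, -0.1, -0.5]
finger_gap: 0.998
t 15.18 tcp [ 0.6636 -0.1101  0.428 ] x-axis heading -147.7 tilt [-0.     0.001 -1.   ] shift [ 0.7 -1.9 95.5] turn -0.1846494942708432 F [ 0.3 -0.1 -0.5] gap 0.998 q7 2.19
575 32.00603342321236 y at .664 -0.10840203175724972 at .816 -0.0133996329732754
563 31.67815466377591 y at .664 -0.11416696038971802 at .816 -0.020369887785074314
```

```bash
python3 -m creep '[[[0,-1,35,0,85],[0,0,40,0,85],[0,0,20.5,0,60],[0,0,0,0,35],[0,0,0,0,22],[0,0,0,0,22],[0,0,0,0,22],[0,0,0,0,22]]]' 20
python3 -m creep '[[[-0.5,10,0,3,22],[-1,16,0,5,22],[-1,16,0,5,22],[-1,16,0,5,22],[-1,16,0,5,22],[-1,16,0,5,22],[-1,16,0,5,22],[-0.5,10,0,3,22]]]'
python3 -m creep '[[[0,0,0,0,22],[0,0,0,0,22]]]'
cat >> h.py <<'E'
def lens():
    from scipy.optimize import least_squares
    for n in('scene','top'):
        d=shot(n); X=cloud(d).reshape(-1,3)
        P=X[(X[:,2]>.17)&(X[:,2]<.196)&(X[:,0]<.628)&(X[:,0]>.49)&(X[:,1]>-.2)&(X[:,1]<.12)]
        if len(P)<100: print(n,len(P)); continue
        hull=cv2.convexHull((P[:,:2]).astype('f4'))[:,0]
        f=least_squares(lambda p:np.hypot(hull[:,0]-p[0],hull[:,1]-p[1])-.05,P[:,:2].mean(0),loss='soft_l1',f_scale=.001)
        print(n,len(P),'lens fit',f.x.round(4),'bbox x',P[:,0].min().round(4),'y',P[:,1].min().round(4),P[:,1].max().round(4),'mid',(P[:,1].min()+P[:,1].max())/2)
E
python3 - <<'E'
from h import *
lens(); plan(.64,.0,.3325,np.radians(-9.3))
E
```

```text
t: 16.27
tcp_pos: [0.6642, -0.1128, 0.3334]
eef_rot: [-0.871, 3.017, -0.001]
contact_force: [2.4, -2.2, 1.1]
finger_gap: 0.259
t: 17.27
tcp_pos: [0.6374, -0.0009, 0.3326]
eef_rot: [-0.107, -3.138, 0.001]
contact_force: [-1.8, -2.5, 1.3]
finger_gap: 0.255
t: 17.52
tcp_pos: [0.638, -0.0014, 0.3327]
eef_rot: [0.101, 3.14, -0.0]
contact_force: [0.7, -0.2, 0.2]
finger_gap: 0.256
scene 1543 lens fit [0.563  0.0055] bbox x 0.5119 y -0.0448 0.0566 mid 0.005906713906737752
top 0
t 17.62 tcp [ 0.638  -0.0017  0.3327] x-axis heading 176.2 tilt [ 0. -0. -1.] shift [-1.9  1.9  0.2] turn 5.546349640018889 F [-1.2 -0.5  0.3] gap 0.258 q7 1.49
```

```bash
python3 -m creep '[[[-0.3,7.5,0,2.5,22],[-0.3,7.5,0,2.5,22],[0,0,0,0,22],[0,0,0,0,22]]]'
python3 - <<'E'
from h import *
lens(); plan(.64,.0,.3325,np.radians(-9.3))
E
```

```text
t: 18.12
tcp_pos: [0.64, 0.0134, 0.3327]
eef_rot: [0.238, 3.132, 0.0]
contact_force: [-0.3, 0.8, -0.4]
finger_gap: 0.258
scene 1654 lens fit [0.5655 0.0239] bbox x 0.5159 y -0.0263 0.0737 mid 0.023693574088203367
top 0
t 18.23 tcp [0.64   0.0134 0.3327] x-axis heading 171.3 tilt [ 0.  0. -1.] shift [ -2.1 -13.2   0.2] turn 0.5601991125421932 F [ 0.6 -0.5  0.4] gap 0.256 q7 1.40
```

```bash
python3 -m creep '[[[0,2.2,0,0.6,22],[0,0,0,0,22],[0,0,0,0,50],[0,0,0,0,85],[0,0,0,0,85],[0,0,-25,0,85],[0,0,-40,0,85],[0,0,-45,0,85]]]'
python3 -m creep '[[[0,-40,0,0,85],[0,-45,0,0,85],[0,-45,0,0,85],[0,-45,0,0,85],[0,-45,0,0,85],[0,-45,0,0,85],[0,-30,0,0,85],[0,0,0,0,85]]]'
python3 - <<'E'
from h import *
lens(); plan(.64,.0,.3325,np.radians(-9.3))
d=load('top');e=load('scene')
cv2.imwrite('pics/end.png',np.clip(np.vstack([cv2.resize(e['image'][130:330,170:470,::-1],None,fx=2,fy=2),cv2.resize(d['image'][70:170+130,180:480,::-1],None,fx=2,fy=2)[:]])[:860]*1.4,0,255).astype('u1'))
i=cv2.imread('pics/end.png'); cv2.imwrite('pics/end.png',np.hstack([i[:400,:400],cv2.copyMakeBorder(i[400:800,:400],0,0,0,0,cv2.BORDER_CONSTANT)]))
for h in(.19,): print(onplane(d,291,216,h))
for n,u,v,h in [('bottle',228,171,.215)]: print(n,onplane(d,u,v,h))
E
```

```text
t: 19.23
tcp_pos: [0.6401, 0.016, 0.4434]
eef_rot: [-0.256, -3.13, 0.0]
contact_force: [0.6, 0.1, 0.0]
finger_gap: 0.991
t: 20.23
tcp_pos: [0.5911, -0.2782, 0.4426]
eef_rot: [-0.263, -3.13, 0.002]
contact_force: [-0.3, 0.6, 0.5]
finger_gap: 0.998
scene 1905 lens fit [0.565  0.0261] bbox x 0.5142 y -0.0234 0.0765 mid 0.026546090137858247
top 2113 lens fit [0.5656 0.0219] bbox x 0.5157 y -0.0277 0.0706 mid 0.02145926489361028
t 20.32 tcp [ 0.5924 -0.2748  0.4426] x-axis heading 170.6 tilt [ 0.     0.001 -1.   ] shift [ -2.3 278.8 110.3] turn -0.06024609627058908 F [-0.4 -0.1 -0. ] gap 0.998 q7 1.85
[0.5717281  0.05293113 0.19      ]
bottle [0.65386211 0.17472365 0.215     ]
```

View pics/end.png

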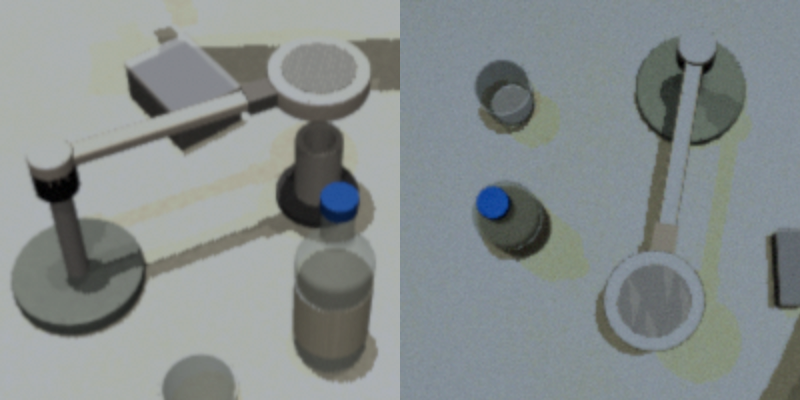

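The lens is centred over the sleeve. Both cameras agree within about 1.5 mm sideways, and the 4 mm difference along the bar is fixed by its length. I'll do a quick numeric check that the bystanders haven't moved, then hand in.

```bash
python3 - <<'E'
from h import *
a=cv2.cvtColor(cv2.imread('pics/top0.png'),6).astype('f4'); d=shot('top'); b=cv2.cvtColor(d['image'][...,::-1].copy(),6).astype('f4')
for n,u,v,w in(('bottle',228,172,11),('beaker',233,115,20),('box',392,203,30),('narrow',225,287,18)):
    s=np.s_[v-w:v+w,u-w:u+w]; print(n,cv2.phaseCorrelate(a[s].copy(),b[s].copy(),cv2.createHanningWindow((2*w,2*w),cv2.CV_32F)))
arm.job_done()
E
```

```text
bottle ((-0.1518875408189917, 0.4292173009620921), 0.9781141380469004)
beaker ((0.09309653862968759, -0.03016484728536284), 0.9922300392389297)
box ((-0.04687826711522902, -0.03313246567908479), 0.7576858944363064)
narrow ((-0.04663938449307636, 0.10212315751402201), 0.8983674847785338)
the job is handed in; nothing more can be done
```

The job is done and handed in at about 20 s on the robot's clock, well under the 64 s limit.

- **Swing out:** I straddled the magnifier's bar with the fingers and swung it toward -y, away from the bottle. The lens ended about 18 cm from the pin.
- **Sleeve:** The wide-bore sleeve went onto the pin. Pressing down gave 17 N of resistance, and the cameras put its top at about 94–96 mm, against 94 mm when fully seated.
- **Swing back:** I swung the lens back, opened the gripper and moved it clear.

**Last checks:**
- **Lens centring:** Sideways, the lens is within about 1.5 mm of the sleeve in both cameras. Along the bar it reads about 4 mm nearer the hinge than the sleeve. The bar's length fixes that, so I could not correct it.
- **Other objects:** The beaker, tip box and narrow sleeve show no shift in the top view (0.1 pixel or less). The bottle reads 0.4 pixel, about 1 mm. I take that as image noise, since the robot's recorded forces stayed small and the gripper was kept clear of it.
- **Camera disagreement:** The two cameras differ by about 4 mm in y, so I compared lens and sleeve only within each camera.

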